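# Clamp the column to the third click and hold

### The job

The green-capped bottle stands in the way of the column clamp's lever: lift it out and stand it upright in the white tray beside the red-capped bottle, before the lever is moved. Then take the upright red handle of the lever and swing it, counter-clockwise seen from above, exactly three clicks from its rest, without going on to the fourth, so that the jaw closes on the column. Finish still holding the handle at the third click: a spring throws the lever back if it is let go, and I need the column held while I tighten its fitting.

Things in the scene. Friction and masses are not known exactly. Their poses are not given: they have to be found in the camera images.
- green_bottle: loose white bottle with a green screw cap, 118 mm tall, 0.1 to 0.2 kg, standing beside the clamp in the lever's path; its straight round body is 58 mm in diameter up to 86 mm above its underside: grip it round the body. Origin at the centre of its underside, z up
- red_bottle: the same kind of bottle with a red cap, loose, standing in one half (the +y half) of the tray; origin at the centre of its underside. To be left standing
- tray: white open tray fixed to the worktop, outside 120 mm (its x) by 210 mm (its y), rim 20 mm high, walls and floor 4 mm thick; origin at the centre of its underside. Its free half is the -y half, centred about 52 mm from the origin
- clamp: column clamp fixed to the worktop: aluminium base plate 160 mm (x) by 150 mm (y), 12 mm thick, with a blue cradle in which a 184 mm steel column lies along its y at x = +58 mm, no part of it except the red handle higher than 58 mm; origin at the centre of the plate's underside, z up. A jaw slides 10 mm along +x on to the column as the lever advances
- lever_pivot (a point): point on the lever's upright axis, at x = -30, y = -30 mm of the clamp, 41 mm above the worktop
- lever_grip (a point): middle of the part of the red handle to be gripped, an upright round post 18 mm in diameter standing on the end of the lever, 130 mm from the pivot; the post rises from 45 to 101 mm above the worktop and this point is at 75 mm. It moves with the lever
- lever (a joint): lever angle in rad: 0 at rest (pointing to -120 degrees in the clamp's frame: front right), growing counter-clockwise from above. Clicks at 0.22, 0.44, 0.66 (the third) and 0.88, end stop 0.99. A click is a notch where a sprung pawl drops in: the push needed at the handle sinks to about 4 to 6 N just before it and rises to 8 to 11 N to leave it. A spring drives the lever back to 0 when let go
Not all that is in view belongs to the job. Leave any black or orange look-alike of the green_bottle alone.

How it is judged:
By the outcome, as a careful person would: the job done as asked, in the order asked, and still so for the second after the job is handed in, while the arm keeps its last pose, push and grip.
It also fails if it takes over 64 s, if anything falls off the work surface, if the arm or the gripper's body presses on something with over 40 N, if the wrist force passes 120 N, or if a joint passes its speed limit or range.

### The arm

A 6-joint arm with a two-finger parallel gripper is mounted at the origin on a cart in front of the work surface, level with it; the furniture and walls round the work are solid. World frame = base frame: x ahead of the robot, y to its left, z up, the work surface at z = 0. Lengths are in m, angles in rad, forces in N, time in s.
With the tool pointing down it reaches from about 0.375 to 0.9 m from the base axis. Payload 3.1 kg.
Tool frame: the origin (TCP) lies at the centre of the arm's flange, where the gripper is bolted on; the fingertips stand 173 mm ahead of it and the grasp point (between the pads) lies 155 mm ahead of it; z points along the fingers, y is the line along which they close (so a half turn about z gives the same grasp; the last joint's range is limited). The gripper opens to 85 mm and grips with 20 to 120 N. Pads are 22 mm wide; open, the fingers measure 114 mm over their backs; the gripper's body (76 mm by 85 mm) begins 54 mm behind the grasp point. The pads swing forward as they close: fully open they stand 13 mm farther back than shut.
Start: joints at [1.135, 0.527, 1.433, -0, 1.181, -0.178], TCP at [0.159, 0.604, 0.405] pointing down, gripper open.
Joint ranges: [-3.08, 3.08], [-0.75, 2.2], [0.22, 2.44], [-1.43, 4.57], [0, 2.65], [-2.85, 2.85]. Speed limits (rad/s): [2.79, 2.79, 3.14, 3.14, 3.14, 3.14].

### API

Orientations are given as a unit quaternion [x, y, z, w].
In Python, from station import * gives the robot as it stands.
- The arm moves only by the shell command python3 -m jog 'ROWS' [OPENING] [FORCE]. ROWS is a JSON object of lists of equal length, an entry for each row: "linear": the shift along the world's x, y, z in mm, a list of three; "turn": the turn about the world's z in units of 5 degrees (1.0 is 5 degrees). A call has 1 to 12 rows; each row shifts and turns the commanded pose from where the row before left it; what a row does not reach is not made up. A row lasts 1/8 s, in which the tool goes at most 62.5 mm and 10.7 degrees, less where a joint would pass 70% of its speed; a pose out of reach is approached as far as the arm can. A call is refused whole if a number of a shift passes 62.5 or a number of a turn 1, either way. A call with a gripper value outside its range is refused whole. OPENING is the opening, from 0 (shut) to 1 (fully open), set as the call begins (- or left out, the last holds). The fingers move at their own pace and stop on an object; FORCE is the grip in N (left out, the last holds). Time passes only in rows, so rows that do not move let the fingers close. It gives the time, the measured TCP pose, the force, the opening and the grip force at its end, in the units of the state.
- sense(): the state, without advancing time (a new reading comes with each control period).
- snapshot(name): name is "side" or "top" or "wrist"; returns the picture (420x560x3 uint8, red, green, blue); there is no depth.
- get_calibration(name): a dict with "fx", "fy", "cx", "cy" (pixels), "world_to_cam" (4x4, takes a point from world to camera coordinates). Camera axes: x right, y down, z forward; pixel columns grow to the right and rows downward; lengths in m; the calibration is good to about 2 mm. A picture is of the moment at which its call begins: read the wrist's pose just before it. get_calibration takes no time and is no camera call; for the wrist camera it gives the pose at the moment of the call.
- sign_off(): hands the job in; it is judged then, once.
The state is a dict: "t": time; "q": joint angles; "qd": joint speeds; "tau": joint torques, N m; "tcp_pos": TCP position; "tool_rot": TCP orientation; "force": force on the tool from outside, world axes, zero at the start; "ft_torque": the same for the moment, N m; "finger_gap": opening from 0.0 (shut) to 1.0 (fully open); "gripper_force": force on a finger pad.
Only numpy, scipy, OpenCV 4.12 (cv2) and the standard library are available. Lean on these libraries where they do the work, as an engineer would, in place of code of your own. Each camera call takes 0.05 s, during which the arm holds its last target. There are 200 camera calls.

## Working session

There is one attempt and no reset: what is moved stays moved. The work goes in short steps, Python scripts to look and compute and a shell command to move; the robot and the scene stay as the last step left them, time stands still between calls to the robot, and variables do not carry over. Pictures are saved under pics/ and viewed, at most 10 in all, crops included, and the job is handed in when it is done.

```bash
mkdir -p pics; python3 - <<'E'
from station import *
import cv2
for n in ("side","top"):
    cv2.imwrite(f"pics/{n}0.png",snapshot(n)[:,:,::-1])
    c=get_calibration(n);print(n,c)
s=sense();print(s)
E
```

```text
side {'fx': 422.5532633168846, 'fy': 422.5532633168846, 'cx': 280.54948456268215, 'cy': 203.84381115968404, 'world_to_cam': array([[-0.9885636 , -0.14947996,  0.01994344,  0.54339538],
       [-0.11264379,  0.64399635, -0.75669021,  0.07669746],
       [ 0.10026652, -0.75028291, -0.65346934,  1.07145047],
       [ 0.        ,  0.        ,  0.        ,  1.        ]])}
top {'fx': 446.85722269714597, 'fy': 446.85722269714597, 'cx': 274.02264305760366, 'cy': 212.06371558214667, 'world_to_cam': array([[-2.07760132e-02, -9.99781856e-01, -2.14415353e-03,
         1.67545223e-02],
       [-9.94211731e-01,  2.08862820e-02, -1.05388789e-01,
         5.52701969e-01],
       [ 1.05410582e-01, -5.78162687e-05, -9.94428784e-01,
         1.26455870e+00],
       [ 0.00000000e+00,  0.00000000e+00,  0.00000000e+00,
         1.00000000e+00]])}
{'t': 0.1, 'q': array([ 1.13454001e+00,  5.28357668e-01,  1.43379810e+00, -2.11826415e-05,
        1.18141149e+00, -1.78484577e-01]), 'qd': array([-0.00244093, -0.00283679, -0.00357467, -0.00110726,  0.00220714,
        0.00038638]), 'tau': array([-5.88876310e-05, -4.43302703e+01, -1.78586286e+01, -2.06942218e-04,
        3.91343943e-03, -1.93155785e-06]), 'tcp_pos': array([0.1591555 , 0.60406327, 0.40383308]), 'tool_rot': array([ 1.28525272e-01,  9.91705742e-01, -9.43992348e-04, -2.89375898e-04]), 'force': array([-0.24574781,  0.04375721,  0.38987751]), 'ft_torque': array([-0.01019857,  0.01053687,  0.0184266 ]), 'gripper_force': 0.0, 'finger_gap': 1.0006638470494835}
```

View pics/side0.png

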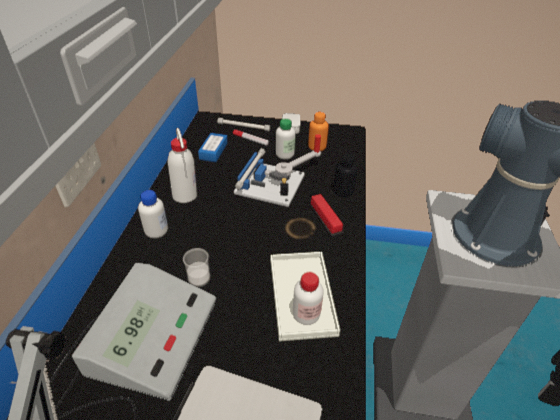

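View pics/top0.png

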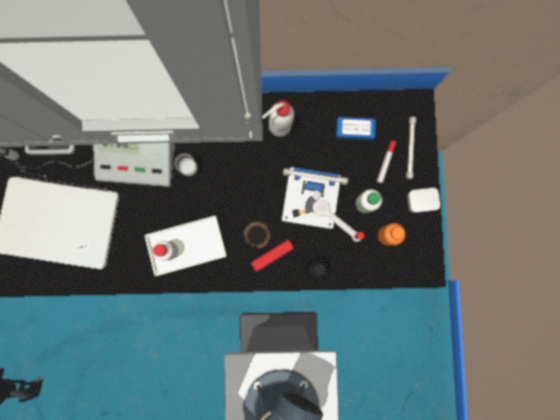

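Candidates for the green bottle in the top view are green cap (370,200), orange (392,234), black (318,267), red-capped in the tray (163,250) and red-topped wash bottle (281,118). I choose the green one at (370,200), and check it in a close crop.

```bash
python3 - <<'E'
import cv2,numpy as np
a=cv2.imread("pics/top0.png")[155:285,275:415];b=cv2.imread("pics/top0.png")[205:285,135:235]
a=cv2.resize(a,None,fx=4,fy=4,interpolation=2);b=cv2.resize(b,(240,192),interpolation=2)
im=np.zeros((520,800,3),np.uint8);im[:,:560]=a;im[:192,560:]=b
s=cv2.imread("pics/side0.png")[105:225,225:345];im[200:440,560:]=cv2.resize(s,(240,240),interpolation=2)
cv2.imwrite("pics/crop0.png",im)
E
```

```text
(no output)
```

View pics/crop0.png

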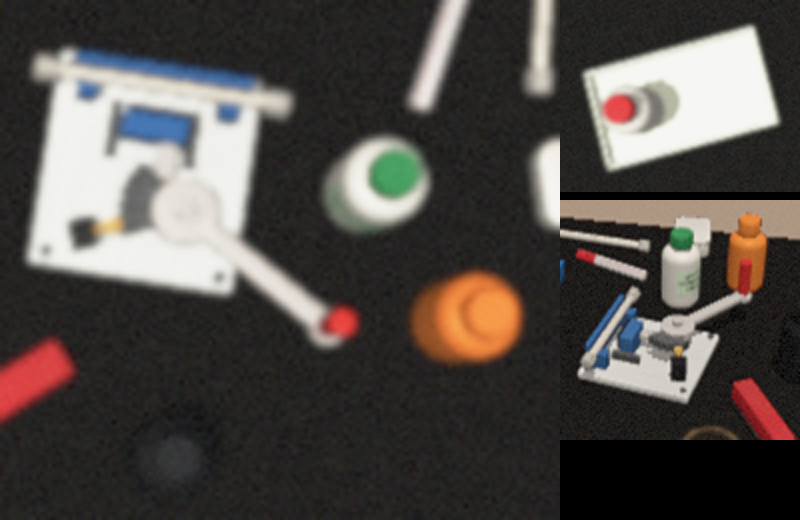

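The green bottle (374,198) stands just beyond the lever's arc, its cap green. The lever's handle tip is at (360,235), the pivot at (321,207). The orange bottle is at (397,234), close to the handle. Now the positions.

```bash
cat > h.py <<'E'
import numpy as np,cv2
from station import *
def ray(c,u,v):
    R=c["world_to_cam"][:3,:3];t=c["world_to_cam"][:3,3]
    return -R.T@t, R.T@np.array([(u-c["cx"])/c["fx"],(v-c["cy"])/c["fy"],1])
def atz(c,u,v,z):
    o,d=ray(c,u,v);return o+d*(z-o[2])/d[2]
def tri(a,b):
    A=[];y=[]
    for o,d in (a,b):
        d=d/np.linalg.norm(d);P=np.eye(3)-np.outer(d,d);A.append(P);y.append(P@o)
    return np.linalg.lstsq(np.vstack(A),np.hstack(y),rcond=None)[0]
def blob(im,lo,hi,box,wrap=False):
    u0,v0,u1,v1=box;h=cv2.cvtColor(im[v0:v1,u0:u1],cv2.COLOR_BGR2HSV)
    m=cv2.inRange(h,lo,hi)
    if wrap:m|=cv2.inRange(h,(170,lo[1],lo[2]),(180,255,255))
    n,_,st,ce=cv2.connectedComponentsWithStats(m)
    i=1+np.argmax(st[1:,4]);return ce[i]+[u0,v0],st[i]
E
python3 - <<'E'
from h import *
T=get_calibration("top");S=get_calibration("side")
t=cv2.imread("pics/top0.png");s=cv2.imread("pics/side0.png")
np.set_printoptions(precision=4,suppress=True)
G=((45,90,50),(85,255,255));R=((0,140,80),(6,255,255))
for n,z,col,bt,bs,w in (("green",.118,G,(350,180,395,220),(265,112,305,165),False),("handle",.101,R,(345,222,375,250),(308,130,325,158),True),("redb",.118,R,(140,235,185,270),(290,262,330,295),True),("orange",.118,((7,150,130),(18,255,255)),(375,215,410,250),(305,108,330,125),False)):
    a,sa=blob(t,*col,bt,w);b,sb=blob(s,*col,bs,w)
    print(n,a,sa,b,sb,atz(T,*a,z),tri(ray(T,*a),ray(S,*b)))
P=lambda X,Y:(275+X/4,155+Y/4)
print("pivot",atz(T,*P(186,207),.052))
for X,Y in ((65,50),(28,262),(232,296),(263,80)):print("plate",atz(T,*P(X,Y),.012))
for X,Y in ((40,67),(283,103)):print("col",atz(T,*P(X,Y),.045))
m=cv2.inRange(cv2.cvtColor(t,cv2.COLOR_BGR2HSV),(0,0,150),(180,70,255));m[:, :135]=0;m[:205]=0;m[285:]=0;m[:,235:]=0
c=max(cv2.findContours(m,0,1)[0],key=cv2.contourArea);r=cv2.minAreaRect(c);print(r)
for p in cv2.boxPoints(r):print("tray",atz(T,*p,.02))
print("tray c",atz(T,*r[0],.02))
E
```

```text
green [373.1957 198.0435] [18 13 11 11 92] [284.9905 123.8476] [ 15   7  11  11 105] [ 0.576  -0.2636  0.118 ] [ 0.5783 -0.2668  0.1038]
handle [360.4727 234.8   ] [11  9  9  9 55] [316.9899 142.7576] [ 6  4  7 19 99] [ 0.4783 -0.2284  0.101 ] [ 0.4787 -0.2345  0.0696]
redb [159.3299 249.7835] [14 10 12 10 97] [309.1456 281.5211] [ 11  11  18  18 261] [0.4486 0.3138 0.118 ] [0.4487 0.3165 0.1075]
orange [392.181  234.0724] [  4   8  26  22 442] [318.9359 119.1154] [  5   4  18  13 156] [ 0.4776 -0.3102  0.118 ] [ 0.4796 -0.3139  0.1037]
pivot [ 0.5629 -0.1302  0.052 ]
plate [ 0.6865 -0.0486  0.012 ]
plate [ 0.5294 -0.0176  0.012 ]
plate [ 0.5014 -0.166   0.012 ]
plate [ 0.6609 -0.1945  0.012 ]
col [ 0.6676 -0.0289  0.045 ]
col [ 0.6376 -0.2032  0.045 ]
((184.87966918945312, 245.3667449951172), (42.60890197753906, 74.61911010742188), 74.47589111328125)
tray [0.4955 0.3861 0.02  ]
tray [0.5493 0.177  0.02  ]
tray [0.4295 0.1449 0.02  ]
tray [0.3767 0.3521 0.02  ]
tray c [0.4624 0.2652 0.02  ]
```

Pivot ≈(0.561,-0.131), clamp yaw ≈-10.5°, green ≈(0.577,-0.265), handle ≈(0.478,-0.229), tray free half ≈(0.475,0.215). I move over and look with the wrist camera.

```bash
python3 -m jog '{"linear":[[36,-42,0],[36,-42,0],[36,-42,0],[36,-42,0],[36,-42,0],[36,-42,0],[36,-42,0],[36,-42,0],[36,-42,0],[12,-55,0],[12,-55,0]],"turn":[0,0,0,0,0,0,0,0,0,0,0]}' 1
python3 - <<'E'
from h import *
c=get_calibration("wrist");im=snapshot("wrist");cv2.imwrite("pics/w_tray.png",im[:,:,::-1])
s=sense();print(s["tcp_pos"]);np.savez("tray",**c)
E
python3 -m jog '{"linear":[[6,-55,0],[6,-55,0],[6,-55,0],[6,-55,0],[0,-55,0],[0,-55,0],[0,0,0]],"turn":[0,0,0,0,0,0,0]}'
python3 - <<'E'
from h import *
c=get_calibration("wrist");im=snapshot("wrist");cv2.imwrite("pics/w_green.png",im[:,:,::-1])
s=sense();print(s["tcp_pos"]);np.savez("green",**c);print(c["world_to_cam"])
a=cv2.imread("pics/w_tray.png");b=cv2.imread("pics/w_green.png")
cv2.imwrite("pics/both.png",cv2.resize(np.hstack([a,b]),(800,300)))
E
```

```text
t: 1.48
tcp_pos: [0.5077, 0.1146, 0.4043]
tool_rot: [0.129, 0.992, -0.0, -0.0]
force: [0.8, 0.1, -0.3]
finger_gap: 0.997
gripper_force: 0.0
[0.50941279 0.10914911 0.40433645]
t: 2.4
tcp_pos: [0.5313, -0.2174, 0.4043]
tool_rot: [0.131, 0.991, -0.001, 0.0]
force: [-0.3, 0.9, -0.1]
finger_gap: 1.002
gripper_force: 0.0
[ 0.53106098 -0.21521967  0.40412605]
[[ 2.60374276e-01  9.65507629e-01 -5.04756003e-04  7.11684870e-02]
 [ 9.28988600e-01 -2.50383478e-01  2.72558792e-01 -5.82926765e-01]
 [ 2.63031210e-01 -7.14362106e-02 -9.62138997e-01  2.22362239e-01]
 [ 0.00000000e+00  0.00000000e+00  0.00000000e+00  1.00000000e+00]]
```

View pics/both.png

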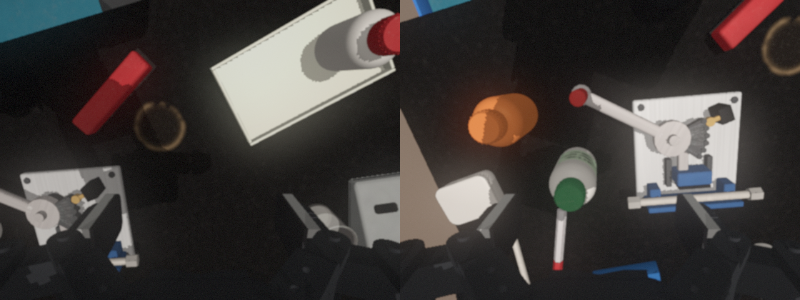

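The wrist views show the green cap at (797-560=238, 270) full-res, the handle top at (250,135), the pivot at (380,195), and the near tray corners at (297,98) and (353,200). Next I refine.

```bash
python3 - <<'E'
from h import *
np.set_printoptions(precision=4,suppress=True)
L=lambda n:dict(np.load(n+".npz"))
g=L("green");t=L("tray");b=cv2.imread("pics/w_green.png");a=cv2.imread("pics/w_tray.png")
p,st=blob(b,(45,60,25),(85,255,255),(205,235,275,310));print(p,st,"green cap",atz(g,*p,.118))
p,st=blob(b,(0,120,60),(8,255,255),(230,110,275,165),True);print(p,st,"handle",atz(g,*p,.101), atz(g,*p,.095))
print("pivot",atz(g,(672/.7143-560),137/.7143,.052))
for X,Y in ((635,102),(741,93),(737,210),(638,212)):print("plate",atz(g,X/.7143-560,Y/.7143,.012))
for X,Y in ((212,70),(252,143),(395,70)):print("tray",atz(t,X/.7143,Y/.7143,.02))
E
```

```text
[237.5064 272.7498] [  10   14   45   48 1639] green cap [ 0.5718 -0.2598  0.118 ]
[248.771  136.5725] [  6  14  26  27 524] handle [ 0.4763 -0.2242  0.101 ] [ 0.4766 -0.2247  0.095 ]
pivot [ 0.5567 -0.1269  0.052 ]
plate [ 0.5064 -0.158   0.012 ]
plate [ 0.5323 -0.0158  0.012 ]
plate [ 0.7084 -0.0421  0.012 ]
plate [ 0.6719 -0.191   0.012 ]
tray [0.4333 0.1534 0.02  ]
tray [0.5426 0.1842 0.02  ]
tray [0.4942 0.3841 0.02  ]
```

```bash
python3 -m jog '{"linear":[[22,-24,0],[21,-24,0],[0,0,-40],[0,0,-45],[0,0,-45],[0,0,-31],[0,0,-20],[0,0,0]],"turn":[0,0,0,0,0,0,0,0]}' 1
python3 - <<'E'
from h import *
cv2.imwrite("pics/w1.png",snapshot("wrist")[:,:,::-1]);print(sense()["force"])
E
```

```text
t: 3.45
tcp_pos: [0.5741, -0.2603, 0.2224]
tool_rot: [0.128, 0.992, 0.001, -0.002]
force: [0.2, -0.5, -0.7]
finger_gap: 1.004
gripper_force: 0.0
[ 0.5984605  -0.26272583  0.27990065]
```

View pics/w1.png

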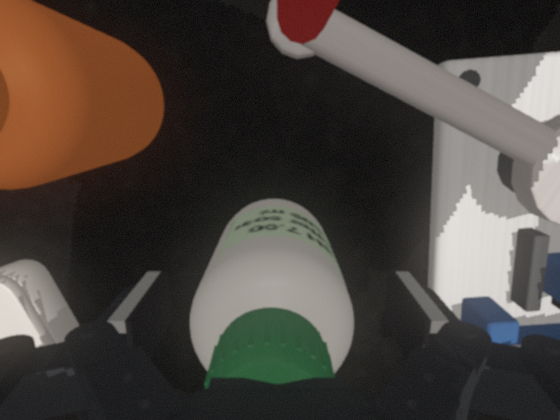

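The bottle stands between the pads, laterally centred: body at columns 190–353 at row 320, pads at about 130 and 420.

```bash
python3 - <<'E'
from h import *
c=get_calibration("wrist");W=c["world_to_cam"];p=sense()["tcp_pos"]
print(p,atz(c,272,320,.086), atz(c,269,340,.105))
for cx,cy in ((0.574,-.262),(.577,-.264),(.571,-.26),(.58,-.262)):
  th=np.linspace(0,2*np.pi,200)
  for z,r in ((.0,.029),(.086,.029)):
    q=np.c_[cx+r*np.cos(th),cy+r*np.sin(th),0*th+z,0*th+1]@W.T
    u=c["fx"]*q[:,0]/q[:,2]+c["cx"];v=c["fy"]*q[:,1]/q[:,2]+c["cy"];print(cx,cy,z,u.min(),u.max(),v.min(),v[u.argmin()])
E
```

```text
[ 0.574573   -0.26090428  0.22372533] [ 0.57175924 -0.26136093  0.086     ] [ 0.56618353 -0.26045573  0.105     ]
0.574 -0.262 0.0 222.64484974723433 325.5165010149264 188.69858529208034 237.45059582777105
0.574 -0.262 0.086 185.1393404941039 358.5398618112015 244.8910112513165 321.1096997415679
0.577 -0.264 0.0 220.8238152876241 323.2306681741441 194.8382246231264 243.14304067775487
0.577 -0.264 0.086 182.35916048593407 354.44706996836646 255.0265013576851 330.0556213089258
0.571 -0.26 0.0 224.48248026614286 327.8231683517769 182.50082312765824 231.70627268861827
0.571 -0.26 0.086 187.9624366789444 362.70214237612805 234.58887670919273 312.0256846876954
0.58 -0.262 0.0 225.75487295722246 327.83738332354966 199.11052633177803 247.10460376548266
0.58 -0.262 0.086 190.84636998027074 362.0126269586932 262.0368894125668 336.2463815769603
```

```bash
python3 -m jog '{"linear":[[3,-1,0],[0,0,0],[0,0,0],[0,0,0],[0,0,0],[0,0,0],[0,0,0],[0,0,0]],"turn":[0,0,0,0,0,0,0,0]}' 0 45
python3 -m jog '{"linear":[[0,0,5],[0,0,15],[0,0,40],[0,0,45],[0,0,45]],"turn":[0,0,0,0,0]}'
```

```text
t: 4.5
tcp_pos: [0.5782, -0.2633, 0.2257]
tool_rot: [0.129, 0.992, -0.001, 0.002]
force: [0.9, -0.5, 5.0]
finger_gap: 0.667
gripper_force: 48.4
t: 5.12
tcp_pos: [0.5769, -0.2624, 0.3755]
tool_rot: [0.129, 0.992, 0.0, -0.0]
force: [0.6, 0.4, -1.3]
finger_gap: 0.668
gripper_force: 48.5
```

```bash
python3 -m jog '{"linear":[[-4,20,0],[-8,40,0],[-8,42,0],[-9,42,0],[-9,42,0],[-9,42,0],[-9,42,0],[-9,42,0],[-9,42,0],[-9,42,0],[-9,42,0],[-9,39,0]],"turn":[-1,-1,-1,-1,-1,-1,-1,-1,-1,-1,-1,-1]}'
python3 -m jog '{"linear":[[0,0,0],[0,0,-30],[0,0,-40],[0,0,0],[0,0,0]],"turn":[0,0,0,0,0]}'
python3 - <<'E'
from h import *
np.set_printoptions(precision=4,suppress=True)
c=get_calibration("wrist");w=snapshot("wrist")[:,:,::-1];t=snapshot("side")[:,:,::-1]
cv2.imwrite("pics/place.png",np.hstack([cv2.resize(w,(400,300)),cv2.resize(np.ascontiguousarray(t[200:360,220:420]),(400,300))]))
s=sense();print(s["tcp_pos"],s["q"]);np.savez("place",**c)
E
```

```text
t: 6.62
tcp_pos: [0.4755, 0.2157, 0.3744]
tool_rot: [0.608, 0.794, 0.0, 0.0]
force: [0.6, 0.0, -1.6]
finger_gap: 0.666
gripper_force: 48.4
t: 7.25
tcp_pos: [0.477, 0.2139, 0.3048]
tool_rot: [0.607, 0.794, 0.001, 0.001]
force: [1.0, 0.4, -1.3]
finger_gap: 0.666
gripper_force: 48.9
[0.4771 0.2142 0.3054] [ 0.2081  0.5385  1.7816 -0.0001  0.8182 -0.0574]
```

View pics/place.png

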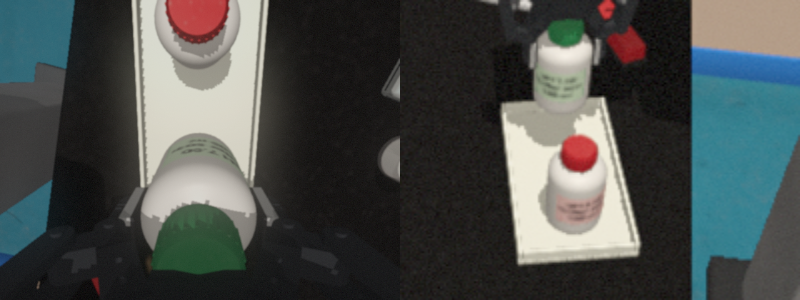

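The bottle hangs centred over the free half: body about columns 140–255 between walls 140/260 in the left picture, red bottle clear ahead. Now lower it.

```bash
python3 -m jog '{"linear":[[0,0,-30],[0,0,-25],[0,0,-12],[0,0,-4],[0,0,0],[0,0,0]],"turn":[0,0,0,0,0,0]}'
python3 -m jog '{"linear":[[0,0,-2],[0,0,0],[0,0,0]],"turn":[0,0,0]}'
```

```text
t: 8.1
tcp_pos: [0.4767, 0.2144, 0.2335]
tool_rot: [0.607, 0.795, 0.001, 0.001]
force: [-0.3, -0.1, -1.5]
finger_gap: 0.668
gripper_force: 48.9
t: 8.48
tcp_pos: [0.4763, 0.2143, 0.2308]
tool_rot: [0.607, 0.795, 0.0, 0.0]
force: [0.7, 0.5, -1.2]
finger_gap: 0.668
gripper_force: 48.9
```

```bash
python3 -m jog '{"linear":[[0,0,-1],[0,0,0],[0,0,0]],"turn":[0,0,0]}'
python3 -m jog '{"linear":[[0,0,-1],[0,0,0],[0,0,0]],"turn":[0,0,0]}'
```

```text
t: 8.85
tcp_pos: [0.4763, 0.2144, 0.2297]
tool_rot: [0.607, 0.795, 0.0, 0.0]
force: [-1.0, 0.9, -0.4]
finger_gap: 0.664
gripper_force: 49.3
t: 9.22
tcp_pos: [0.4762, 0.2145, 0.2296]
tool_rot: [0.607, 0.795, 0.0, 0.0]
force: [-1.6, 1.0, 6.4]
finger_gap: 0.666
gripper_force: 50.0
```

```bash
python3 -m jog '{"linear":[[0,0,0],[0,0,0],[0,0,0],[0,0,0],[0,0,5],[0,0,20],[0,0,40],[0,0,45],[0,0,40]],"turn":[0,0,0,0,0,0,0,0,0]}' 1
python3 -m jog '{"linear":[[0,-20,0],[0,-42,0],[0,-42,0],[0,-42,0],[0,-42,0],[0,-42,0],[0,-42,0],[0,-42,0],[0,-42,0],[0,-42,0],[0,-42,0],[0,0,0]],"turn":[-1,-1,-1,-1,-1,-1,-1,-1,-1,-1,-1,0]}' 0.6
python3 - <<'E'
from h import *
w=snapshot("wrist")[:,:,::-1];c=get_calibration("wrist");t=snapshot("side")[:,:,::-1]
cv2.imwrite("pics/wh.png",w);np.savez("wh",**c)
cv2.imwrite("pics/h.png",np.hstack([cv2.resize(w,(480,360)),cv2.resize(np.ascontiguousarray(t[220:360,250:370]),(309,360))]))
p,st=blob(w,(0,120,60),(8,255,255),(100,0,460,300),True);print(p,st,atz(c,*p,.101),sense()["tcp_pos"])
E
```

```text
t: 10.35
tcp_pos: [0.4761, 0.2143, 0.3806]
tool_rot: [0.607, 0.795, 0.0, 0.0]
force: [0.2, -0.6, 0.0]
finger_gap: 1.003
gripper_force: 0.0
t: 11.85
tcp_pos: [0.4764, -0.2285, 0.3791]
tool_rot: [0.906, 0.423, 0.0, 0.001]
force: [0.1, 0.5, 0.4]
finger_gap: 0.601
gripper_force: 0.0
[109.27283511  23.18505338] [  0   0  23  47 843] [ 0.47387966 -0.066044    0.101     ] [ 0.47589743 -0.2256143   0.37862005]
```

View pics/h.png

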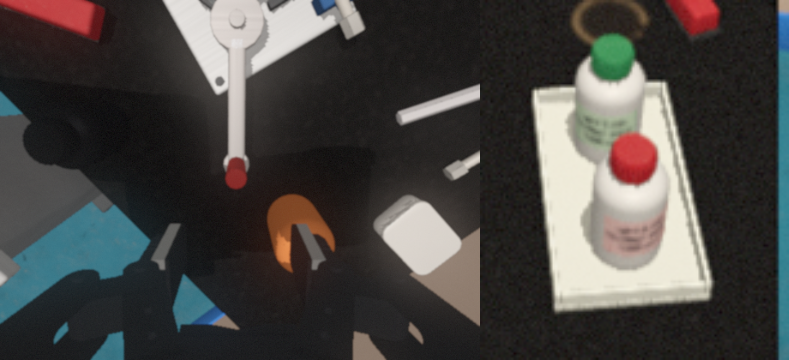

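The green bottle stands in the tray beside the red one, and both are upright. The handle top is at (236,180) in the left view, nearly midway between the pads, with the pivot at (237,20) and the orange bottle clear at (295,225).

```bash
python3 - <<'E'
from h import *
np.set_printoptions(precision=4,suppress=True)
c=dict(np.load("wh.npz"));im=cv2.imread("pics/wh.png")
p,st=blob(im,(0,120,60),(8,255,255),(240,150,310,240),True);print(p,st)
s=7/6
print("top",atz(c,p[0],st[1]+150+st[3]-10,.101),"pivot",atz(c,237*s,20*s,.055))
q=np.array([[.477,-.226,z,1] for z in (.045,.101)])@c["world_to_cam"].T
print(c["fx"]*q[:,0]/q[:,2]+c["cx"],c["fy"]*q[:,1]/q[:,2]+c["cy"])
E
```

```text
[275.0964 203.2825] [ 22  34  27  37 747]
top [ 0.4751 -0.2237  0.101 ] pivot [ 0.5591 -0.1247  0.055 ]
[279.0469 279.246 ] [194.2824 211.7588]
```

```bash
python3 -m jog '{"linear":[[1,0,-40],[0,0,-45],[0,0,-40],[0,0,-22],[0,0,0]],"turn":[0,0,0,0,0]}' 0.6
python3 -m jog '{"linear":[[0,0,0],[0,0,0],[0,0,0],[0,0,0],[0,0,0],[0,0,0],[0,0,0],[0,0,0]],"turn":[0,0,0,0,0,0,0,0]}' 0 40
python3 - <<'E'
from h import *
cv2.imwrite("pics/grip.png",snapshot("wrist")[:,:,::-1])
E
```

```text
t: 12.58
tcp_pos: [0.4768, -0.2239, 0.2304]
tool_rot: [0.905, 0.425, -0.001, -0.002]
force: [0.1, 0.5, -0.3]
finger_gap: 0.601
gripper_force: 0.0
t: 13.58
tcp_pos: [0.4774, -0.2254, 0.2329]
tool_rot: [0.906, 0.424, 0.0, 0.0]
force: [-0.1, 2.5, 6.6]
finger_gap: 0.198
gripper_force: 39.1
```

View pics/grip.png

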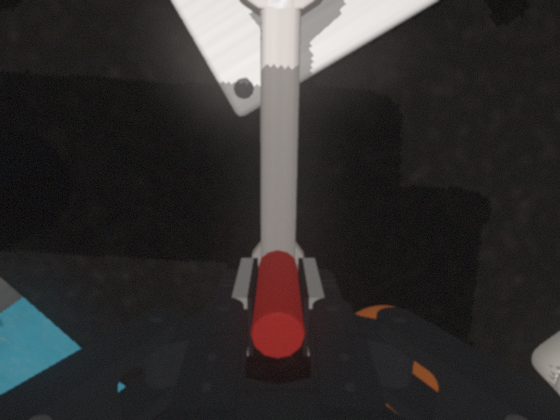

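The handle is held squarely between the pads, with the lever straight along the tool's x axis. I work out the arc.

```bash
python3 - <<'E'
import numpy as np
t=np.radians(-130.3+2.5*np.arange(18));p=130*np.c_[np.cos(t),np.sin(t)]
print(np.diff(p,axis=0).round(1).tolist())
E
```

```text
[[4.4, -3.6], [4.6, -3.4], [4.7, -3.2], [4.8, -3.0], [5.0, -2.8], [5.1, -2.5], [5.2, -2.3], [5.3, -2.1], [5.4, -1.9], [5.4, -1.6], [5.5, -1.4], [5.6, -1.1], [5.6, -0.9], [5.6, -0.6], [5.7, -0.4], [5.7, -0.2], [5.7, 0.1]]
```

```bash
python3 -m jog '{"linear":[[0,0,0],[0,0,0],[0,0,0]],"turn":[0,0,0]}' 0 80
```

```text
t: 14.0
tcp_pos: [0.4774, -0.2254, 0.233]
tool_rot: [0.906, 0.424, 0.0, 0.0]
force: [-1.0, 1.9, 8.0]
finger_gap: 0.194
gripper_force: 77.7
```

```bash
python3 -m jog '{"linear":[[4.4,-3.6,1],[4.6,-3.4,0],[4.7,-3.2,0],[4.8,-3,0],[5,-2.8,0],[0,0,0]],"turn":[0.5,0.5,0.5,0.5,0.5,0]}'
python3 -m jog '{"linear":[[5.1,-2.5,0],[5.2,-2.3,0],[5.3,-2.1,0],[5.4,-1.9,0],[5.4,-1.6,0],[0,0,0]],"turn":[0.5,0.5,0.5,0.5,0.5,0]}'
```

```text
t: 14.75
tcp_pos: [0.5006, -0.2412, 0.2331]
tool_rot: [0.854, 0.52, 0.0, -0.001]
force: [-0.5, 3.2, 4.4]
finger_gap: 0.186
gripper_force: 78.2
t: 15.5
tcp_pos: [0.5269, -0.2516, 0.2331]
tool_rot: [0.792, 0.61, -0.0, -0.001]
force: [-2.8, 2.7, 4.7]
finger_gap: 0.19
gripper_force: 78.4
```

```bash
python3 -m jog '{"linear":[[5.5,-1.4,0],[0,0,0]],"turn":[0.5,0]}'
python3 -m jog '{"linear":[[5.6,-1.1,0],[5.6,-0.9,0],[5.6,-0.6,0],[0,0,0]],"turn":[0.5,0.5,0.5,0]}'
python3 - <<'E'
from h import *
w=snapshot("wrist")[:,:,::-1];cv2.imwrite("pics/sw1.png",w)
E
python3 -m jog '{"linear":[[2.9,-0.2,0],[0,0,0],[0,0,0]],"turn":[0.25,0,0]}'
python3 -m jog '{"linear":[[1.4,-0.1,0],[0,0,0],[0,0,0]],"turn":[0.12,0,0]}'
```

```text
t: 15.75
tcp_pos: [0.5319, -0.253, 0.2331]
tool_rot: [0.779, 0.627, -0.0, -0.001]
force: [-4.0, 2.7, 6.4]
finger_gap: 0.187
gripper_force: 78.5
t: 16.25
tcp_pos: [0.549, -0.2557, 0.2331]
tool_rot: [0.736, 0.677, -0.0, -0.001]
force: [-2.5, 3.9, 4.6]
finger_gap: 0.188
gripper_force: 78.5
t: 16.68
tcp_pos: [0.5517, -0.256, 0.2331]
tool_rot: [0.729, 0.685, -0.0, -0.001]
force: [-2.9, 2.3, 6.1]
finger_gap: 0.19
gripper_force: 78.5
t: 17.05
tcp_pos: [0.5531, -0.256, 0.2331]
tool_rot: [0.725, 0.688, -0.0, -0.001]
force: [-2.6, 2.2, 5.8]
finger_gap: 0.19
gripper_force: 78.5
```

```bash
python3 -m jog '{"linear":[[1.3,-0.1,0],[0,0,0],[0,0,0]],"turn":[0.115,0,0]}'
python3 -m jog '{"linear":[[1.3,-0.1,0],[0,0,0],[0,0,0]],"turn":[0.115,0,0]}'
python3 -m jog '{"linear":[[1.3,0,0],[0,0,0],[0,0,0]],"turn":[0.115,0,0]}'
```

```text
t: 17.42
tcp_pos: [0.5544, -0.2561, 0.2331]
tool_rot: [0.722, 0.692, -0.0, -0.001]
force: [-3.1, 2.7, 5.7]
finger_gap: 0.189
gripper_force: 78.5
t: 17.8
tcp_pos: [0.5556, -0.2562, 0.2331]
tool_rot: [0.719, 0.695, -0.0, -0.001]
force: [-2.8, 3.5, 5.3]
finger_gap: 0.187
gripper_force: 78.5
t: 18.18
tcp_pos: [0.5566, -0.2563, 0.2331]
tool_rot: [0.715, 0.699, -0.0, -0.001]
force: [-5.0, 2.6, 5.9]
finger_gap: 0.193
gripper_force: 78.6
```

```bash
python3 -m jog '{"linear":[[0.6,0,0],[0,0,0],[0,0,0]],"turn":[0.05,0,0]}'
python3 - <<'E'
from h import *
F=[];P=[]
for i in range(6):
    w=snapshot("wrist")[:,:,::-1];s=sense();F.append(s["force"]);P.append(s["tcp_pos"])
print(np.mean(F,0),np.std(F,0),np.mean(P,0))
t=snapshot("top")[:,:,::-1];sd=snapshot("side")[:,:,::-1]
cv2.imwrite("pics/fin.png",np.hstack([cv2.resize(w,(400,300)),cv2.resize(np.ascontiguousarray(sd[100:370,200:400]),(222,300))]))
E
```

```text
t: 18.55
tcp_pos: [0.5571, -0.2563, 0.2331]
tool_rot: [0.714, 0.7, -0.001, -0.001]
force: [-4.3, 1.6, 5.7]
finger_gap: 0.191
gripper_force: 78.6
[-5.05974819  1.75193007  6.07468479] [0.10699164 0.42238275 0.25238716] [ 0.55706208 -0.25630549  0.23309388]
```

View pics/fin.png

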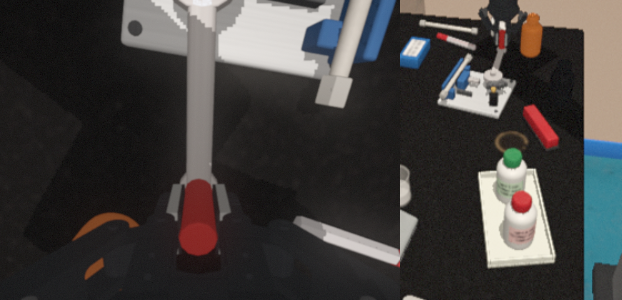

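```bash
python3 -m jog '{"linear":[[1,0,0],[0,0,0],[0,0,0],[0,0,0]],"turn":[0.08,0,0,0]}'
```

```text
t: 19.45
tcp_pos: [0.558, -0.2563, 0.2331]
tool_rot: [0.711, 0.703, -0.001, -0.001]
force: [-6.1, 1.2, 6.7]
finger_gap: 0.189
gripper_force: 78.7
```

The push rises steadily past the third click (-2.8 N, then -5, then -6 N), and the lever is at about 0.675 rad. The bottles stand in the tray, so I hand in.

```bash
python3 -c "
from station import *
print(sign_off())"
```

```text
the job is handed in; nothing more can be done
None
```

The job is handed in: the green bottle stands upright in the tray beside the red one, and the arm still grips the lever just past the third click at about 0.675 rad, an angle worked out from the arm's travel and the rise in push.

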